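# Open a radio's battery door by its hidden catch

## Task

The portable radio lies on its face on the desk and its spent batteries have to be changed. With a light fingertip, feel along the plain strip in front of the battery door for the unmarked release button sunk in it, press the button in so that the door springs ajar, then push the door up and over with the fingertip until it is fully open, back against its stop. Nothing is to be picked up: leave the radio lying where it is and the four fresh cells standing beside it.

Things in the scene. Friction and masses are not known exactly. Their poses are not given: they have to be found in the camera images.
- radio: portable radio, warm light-grey plastic, lying loose on its face, 1.9 kg; case 170 (x) x 300 (y) x 62 mm high, plus a black handle reaching 33 mm beyond its +x side. Origin: centre of the case's underside; z up, +x from the catch strip towards the door's hinge, y along both. Its back is the flat top face, z = 62 mm; from -x: catch strip, battery door, vent slots.
- strip_mid (a point): centre of the catch strip, on its surface, 60.5 mm above the desk (1.5 mm below the top face), at x = -57 mm on the radio. The strip is flat, rigid, a little darker than the case, 44 mm wide (x) and 144 mm long (y).
- battery_catch (a joint): travel of the release button, m: 0 at rest, moves straight down from 2 N, 0.005 fully in at 6 N; springs back. Frees the door at 0.0035. Unmarked, of the strip's colour, 38 (x) x 44 mm (y) in an opening 40 x 46 mm, its top 2 mm below the strip's surface. Centred across the strip; along y its centre is up to 38 mm to either side of strip_mid, anew each time.
- battery_door (a joint): door's angle, rad: 0 (with 0.01 of play) shut and latched, not to be forced; grows as the free edge beside the strip rises, 1.9 at its stop, leaning back past upright. Once the catch is pressed a spring throws it ajar to about 0.7; from there the hinge is stiff (0.035 N m) and the door stays where it is left; take its edge from beneath, as a level push on it tends to jam.
- door_edge (a point): middle of the door's free edge; it moves with the door. The door, of the case's colour, is 75 mm from hinge to free edge (x -30 to +45 mm on the radio), 125 mm wide (y) and 4 mm thick, flush with the top face when shut. Ajar, its free edge stands about 45 mm above the face. Under it are four spent cells, their tops 57 mm above the desk.
- door_hinge (a point): middle of the door's hinge line (along the radio's y), fixed to the radio, 60 mm above the desk, at x = +45 mm on the radio.
- cell_1: one of four fresh C-size battery cells, black with a copper band at the top, 26 mm across and 50 mm tall, standing loose on the desk in a row along the radio's -y end, its centre 45 to 75 mm from the case; origin at the centre of its underside. To be left standing where it is.
- cell_2: one of four fresh C-size battery cells, black with a copper band at the top, 26 mm across and 50 mm tall, standing loose on the desk in a row along the radio's -y end, its centre 45 to 75 mm from the case; origin at the centre of its underside. To be left standing where it is.
- cell_3: one of four fresh C-size battery cells, black with a copper band at the top, 26 mm across and 50 mm tall, standing loose on the desk in a row along the radio's -y end, its centre 45 to 75 mm from the case; origin at the centre of its underside. To be left standing where it is.
- cell_4: one of four fresh C-size battery cells, black with a copper band at the top, 26 mm across and 50 mm tall, standing loose on the desk in a row along the radio's -y end, its centre 45 to 75 mm from the case; origin at the centre of its underside. To be left standing where it is.
Not all that is in view belongs to the job. Leave any yellow look-alike of the cell_2 alone.

How it is judged:
On the way, in this order (a step that is already met when the one before it is completed fails the run):
1. the release button is pressed in (value of joint battery_catch above 0.0032 m), for 0.05 s.
2. the battery door is pushed right back to its stop (value of joint battery_door above 1.7 rad), for 0.2 s.
At the end, for the whole second after the job is handed in: The battery door stands open by more than 1.7 rad (its stop is at 1.9), the release button has sprung back to within 2 mm, the radio lies at rest within 30 mm of where it was, and the four fresh cells stand upright (value of joint battery_door above 1.7 rad and value of joint battery_catch below 0.002 m and distance of radio from where it was at the start of the episode below 0.03 m and linear speed of radio below 0.02 m/s and angle between each of cell_1, cell_2, cell_3, cell_4's own z axis and vertical below 0.1 rad); the robot touches nothing.
It fails at once if the radio is shoved more than 30 mm (distance of radio from where it was at the start of the episode above 0.03 m).
It fails at once if the radio is lifted or tipped (height (world z) of radio above 0.012 m or angle between radio's own z axis and vertical above 0.12 rad).
It fails at once if a fresh cell is picked up, knocked over or pushed more than 15 mm (distance of any of cell_1, cell_2, cell_3, cell_4 from where it was at the start of the episode above 0.015 m).
It fails at once if the robot leans on the radio with more than 45 N (contact force between the fingers and radio above 45 N).
It also fails if it takes over 54 s, if anything falls off the work surface, if the arm or the gripper's body presses on something with over 40 N, if the wrist force passes 120 N, or if a joint passes its speed limit or range.

## Robot

A 6-joint arm with a two-finger parallel gripper is mounted at the origin on the work surface; the furniture and walls round the work are solid. World frame = base frame: x ahead of the robot, y to its left, z up, the work surface at z = 0. Lengths are in m, angles in rad, forces in N, time in s.
With the tool pointing down it reaches from about 0.375 to 0.975 m from the base axis. Payload 3.8 kg.
Tool frame: the origin (TCP) lies midway between the tips of the shut fingers; the grasp point (between the pads) lies 19 mm behind it; z points along the fingers, y is the line along which they close (so a half turn about z gives the same grasp; the last joint's range is limited). The gripper opens to 88 mm and grips with 3 to 60 N. Pads are 18 mm wide; open, the fingers measure 123 mm over their backs; the gripper's body (75 mm by 187 mm) begins 45 mm behind the grasp point.
Start: joints at [-0.037, 0.264, 1.604, -0, 1.274, -0.037], TCP at [0.675, -0, 0.201] pointing down, gripper open.
Joint ranges: [-2.63, 2.63], [-0.94, 2.18], [0.31, 2.57], [-1.31, 4.45], [0, 2.66], [-2.55, 2.55]. Speed limits (rad/s): [2.57, 2.57, 3.14, 3.14, 3.14, 3.14].

## Interface

Orientations are given as a rotation vector (axis times angle).
In Python, from cell import manip, inverse_kinematics, cams, order gives the robot as it stands. Calls block until the motion is done:
- manip.move_pose(position, orientation): joint-space move of the TCP to a pose.
- manip.move_linear(position, rate=0.15, rot=None): straight line of the TCP; rot=None keeps the orientation; rate is the mean speed in m/s.
- manip.set_joints(angles): joint-space move.
- manip.set_gripper(opening, force=None): finger opening in m; force is the grip in N (None keeps the last); returns when the fingers have stopped.
- manip.dwell(seconds).
- inverse_kinematics(position, orientation): joint angles nearest the present ones, or None.
- manip.state(): the state.
- cams.capture(name): name is "scene" or "side" or "wrist"; returns a dict with "image" (400x640x3 uint8, blue, green, red), "z_map" (400x640 float32, m along the optical axis (not along the pixel's ray), 0 where there is no reading), "intrinsics" (3x3 intrinsics, pixels), "position" and "orientation" of the camera in the world; the wrist camera has in their place "T_tool_cam" (4x4, takes a point from camera to tool coordinates, whose origin is the TCP and whose axes are the flange's). Camera axes: x right, y down, z forward; pixel columns grow to the right and rows downward; lengths in m; the calibration is good to about 2 mm. A picture is of the moment at which its call begins: read the wrist's pose just before it.
A pose or a line that the arm cannot do raises manip.IKError and nothing moves.
- order.close_job(): hands the job in; it is judged then, once.
The state is a dict: "clock": time; "joint_pos": joint angles; "joint_velocities": joint speeds; "tau": joint torques, N m; "tool_pos": TCP position; "tcp_rot": TCP orientation; "contact_force": force on the tool from outside, world axes, zero at the start; "moment": the same for the moment, N m; "gripper_width": finger opening in m; "grasp_force": force on a finger pad.
Only numpy, scipy, OpenCV 4.12 (cv2) and the standard library are available. Lean on these libraries where they do the work, as an engineer would, in place of code of your own. Each camera call takes 0.05 s, during which the arm holds its last target. There are 200 camera calls.

## Working session

There is one attempt and no reset: what is moved stays moved. The work goes in short steps, each a Python script; the robot and the scene stay as the last script left them, time stands still between calls to the robot, and variables do not carry over. Pictures are saved under pics/ and viewed, at most 10 in all, crops included, and the job is handed in when it is done.

```bash
mkdir -p pics; ls; python3 - <<'E'
from cell import manip,cams
import cv2,numpy as np,pickle
a=cams.capture("scene");b=cams.capture("side")
pickle.dump((a,b),open('caps.pkl','wb'))
cv2.imwrite('pics/scene.png',a['image']);cv2.imwrite('pics/side.png',b['image'])
for c in(a,b):print(c['intrinsics'],c['position'],c['orientation'])
print(manip.state())
E
```

```text
pics
[[443.79725621   0.         321.51523424]
 [  0.         443.79725621 196.62502991]
 [  0.           0.           1.        ]] [ 0.19618713 -0.65477444  0.68705002] [-2.28379795  0.73453003 -0.30363483]
[[378.73382437   0.         322.80182405]
 [  0.         378.73382437 203.22999053]
 [  0.           0.           1.        ]] [1.18366337 0.06534105 0.61374241] [-1.42298106 -2.01196448  0.95161854]
{'clock': 0.1, 'joint_pos': array([-3.68646856e-02,  2.64650659e-01,  1.60522956e+00, -3.57587280e-05,
        1.27371505e+00, -3.69348894e-02]), 'joint_velocities': array([-0.00043451, -0.00145483, -0.00253458, -0.0006196 , -0.00101989,
        0.00022124]), 'tau': array([ 2.09863060e-04, -5.03614998e+01, -3.58072400e+01,  7.29403482e-02,
        2.32994242e-02, -8.27531630e-05]), 'tool_pos': array([6.74278497e-01, 3.56482781e-05, 1.99335151e-01]), 'tcp_rot': array([-2.22033022e+00, -2.22050942e+00,  2.17910335e-03]), 'contact_force': array([-0.39895566,  0.31305216,  0.05055291]), 'moment': array([-0.00373975,  0.03920628, -0.01976237]), 'grasp_force': 0.0, 'gripper_width': 0.08801912536599231}
```

View pics/scene.png

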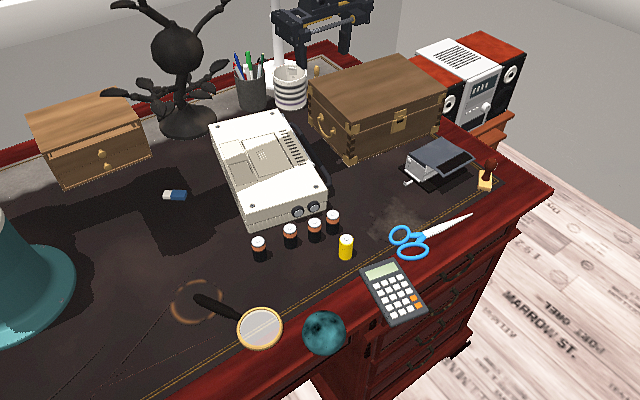

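View pics/side.png

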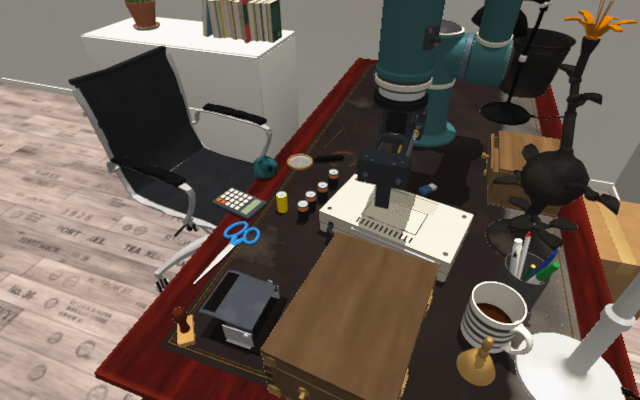

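The scene view shows the radio around (268,165), with its catch strip on the left long side (about 232,170). The four cells are at (258,248) to (332,222), the yellow decoy at (346,247), and a wooden chest sits on the +x side. Next I'll measure the radio's pose from the top-face points.

```bash
cat > h.py <<'E'
import numpy as np,cv2
from scipy.spatial.transform import Rotation as R
def cloud(c,T=None):
    K=c['intrinsics'];z=c['z_map'];v,u=np.mgrid[:400,:640]
    p=np.stack([(u-K[0,2])/K[0,0]*z,(v-K[1,2])/K[1,1]*z,z],-1)
    if T is None: return p@R.from_rotvec(c['orientation']).as_matrix().T+c['position']
    return p@T[:3,:3].T+T[:3,3]
E
python3 - <<'E'
from h import *
import pickle
a,b=pickle.load(open('caps.pkl','rb'))
for n,c in(('scene',a),('side',b)):
    P=cloud(c);hsv=cv2.cvtColor(c['image'],cv2.COLOR_BGR2HSV)
    m=(abs(P[...,2]-.061)<.008)&(c['z_map']>0)&(hsv[...,1]<70)&(hsv[...,2]>90)&(P[...,0]<.95)
    m=m.astype(np.uint8);k,l,s,_=cv2.connectedComponentsWithStats(m)
    i=1+np.argmax(s[1:,4]);q=P[l==i];print(n,s[i],np.median(q[:,2]))
    print(cv2.minAreaRect((q[:,:2]*1000).astype(np.float32)))
    # dark things: occupied map heights around radio
    m=(P[...,2]>.1)&(P[...,2]<.4)&(c['z_map']>0)&(P[...,0]>.4)&(P[...,0]<1.1)&(abs(P[...,1])<.45)
    q=P[m];H={}
    g=np.zeros((14,18))
    np.maximum.at(g,(((q[:,0]-.4)/.05).astype(int).clip(0,13),((q[:,1]+.45)/.05).astype(int).clip(0,17)),q[:,2])
    print((g*100).astype(int))
    cm=cv2.inRange(hsv,(3,70,90),(14,255,255));m=(cm>0)&(abs(P[...,2]-.045)<.012)&(P[...,0]<.9)&(P[...,1]<.1)
    k,l,s,ce=cv2.connectedComponentsWithStats(m.astype(np.uint8))
    for j in range(1,k):
        if s[j,4]>12: print('cell',ce[j],P[l==j].mean(0))
E
```

```text
scene [ 208  108  120  110 7653] 0.06188872904101117
((524.2944946289062, 2.16046142578125), (304.7234191894531, 177.48033142089844), 77.57157897949219)
[[ 0  0  0  0  0  0  0  0  0  0  0  0  0 22 32 23  0  0]
 [ 0  0  0  0  0  0  0  0  0  0  0  0  0 23 29 23  0  0]
 [ 0  0  0  0  0  0  0  0  0  0  0  0  0 22 23 23  0  0]
 [ 0  0  0  0  0  0  0  0 34 34  0  0  0 14 25 25  0  0]
 [ 0  0  0  0  0  0  0  0 37 36  0  0  0 13 25 26  0  0]
 [ 0  0  0  0  0  0  0 12 36 12  0  0  0 14 13  0  0  0]
 [ 0  0  0  0  0  0  0 12 34 33 12 12  0  0  0  0  0  0]
 [ 0  0  0  0  0  0  0 12 34 12 12 12  0  0  0 22  0  0]
 [ 0  0  0  0  0  0 12 12 12 12 12  0  0  0  0  0  0  0]
 [ 0  0  0  0  0  0 12 12 12 12 12  0  0  0  0  0  0  0]
 [ 0  0  0  0  0  0 12 12 12 12 12  0  0  0  0  0  0  0]
 [ 0  0  0  0  0  0 12 12 12 12 12  0  0  0  0  0  0  0]
 [ 0  0  0  0  0  0  0  0  0  0  0  0  0  0  0  0  0  0]
 [ 0  0  0  0  0  0  0  0  0  0  0  0  0  0  0  0  0  0]]
cell [332.24137931 220.51724138] [ 0.5413792  -0.21847905  0.04106362]
cell [314.16666667 228.77777778] [ 0.50136015 -0.21511206  0.04104126]
cell [
[... 743 characters left out ...]
0]
 [ 0  0  0  0  0  0  0 12 12 12 12  0  0  0  0  0  0  0]
 [ 0  0  0  0  0  0 12 12 12 12 12  0  0  0  0  0  0  0]
 [ 0  0  0  0  0  0 12 12 12 12 12  0  0  0  0  0  0  0]
 [ 0  0  0  0  0  0 12 12 12 12 12  0  0  0  0  0  0  0]
 [ 0  0  0  0  0  0  0  0  0  0  0  0  0  0  0  0  0  0]
 [ 0  0  0  0  0  0  0  0  0  0  0  0  0  0  0  0  0  0]]
cell [140.35135135  16.10810811] [-0.76334097 -1.77201396  0.04559257]
cell [332.85294118 176.05882353] [ 0.40909679 -0.17966407  0.04013974]
cell [322.09090909 189.42424242] [ 0.47303255 -0.1868936   0.04020598]
cell [310.02702703 198.91891892] [ 0.51811655 -0.20192795  0.03982764]
cell [302.42105263 208.68421053] [ 0.55886484 -0.20543372  0.04029104]
```

```bash
cat >> h.py <<'E'
def setpose(c,yaw):
    global C,X,Y,Z; C=np.array([c[0],c[1],0.]);X=np.array([np.cos(yaw),np.sin(yaw),0]);Y=np.array([-X[1],X[0],0]);Z=np.array([0,0,1.])
def W(x,y,z): return C+X*x+Y*y+Z*z
def ori(t,roll=0,s=1):
    """tool z leans to radio +x by t; tool y = s*radio y, then rolled about radio x"""
    tz=X*np.sin(t)-Z*np.cos(t); ty=s*Y; M=np.column_stack([np.cross(ty,tz),ty,tz])
    return (R.from_rotvec(X*roll)*R.from_matrix(M)).as_rotvec()
setpose((.5255,.003),np.radians(-12.2))
E
python3 - <<'E'
from h import *
from cell import manip,cams,inverse_kinematics as ik
for s in(1,-1):
    print(s,[ (None if (q:=ik(W(x,y,z),ori(t,r,s))) is None else q.round(2)) for x,y,z,t,r in [(-57,0,.3,0,0)and(-.03,0,.3,0,0),(-.057,.03,.055,.26,.35),(-.057,-.03,.055,.26,.35),(-.02,0,.08,1.05,0),(-.02,0,.08,1.3,0),(.07,0,.125,1.05,0)]])
E
```

```text
1 [array([-0.03, -0.13,  1.84, -0.  ,  1.43, -1.39]), array([-0.23, -0.16,  2.41,  0.55,  0.69, -1.94]), array([-0.4 , -0.15,  2.41,  0.57,  0.76, -2.1 ]), None, None, None]
-1 [array([-0.03, -0.13,  1.84, -0.  ,  1.43,  1.75]), array([-0.23, -0.16,  2.41,  0.55,  0.69,  1.2 ]), array([-0.4 , -0.15,  2.41,  0.57,  0.76,  1.04]), None, None, None]
```

```bash
cat >> h.py <<'E'
def ori2(t,az,g=0):
    """tool z leans by t towards azimuth az (radio frame); g = spin about tool z (0: closing level)"""
    h=X*np.cos(az)+Y*np.sin(az); tz=h*np.sin(t)-Z*np.cos(t); ty=np.cross(Z,h)
    M=np.column_stack([np.cross(ty,tz),ty,tz]); return (R.from_matrix(M)*R.from_euler('z',g)).as_rotvec()
E
python3 - <<'E'
from h import *
from cell import manip,cams,inverse_kinematics as ik
pts=[(-.03,.0,.085),(-.01,0,.10),(.04,0,.13),(.066,0,.125)]
D=np.radians
for az in range(-180,180,30):
    for t in(30,45,60,75):
        r=[''.join('1' if ik(W(*p),ori2(D(t),D(az),D(g))) is not None else '0' for p in pts) for g in(0,90,180,270)]
        if any('1' in k for k in r): print(az,t,r)
E
```

```text
-180 30 ['1111', '0000', '1111', '1111']
-180 45 ['1111', '0000', '1111', '1111']
-180 60 ['1111', '0000', '1111', '1111']
-180 75 ['1111', '0000', '1111', '1111']
-150 30 ['1111', '0000', '1111', '1111']
-150 45 ['1111', '0000', '1111', '1111']
-150 60 ['1111', '0000', '1111', '1111']
-150 75 ['1111', '0000', '1111', '1111']
-120 30 ['1111', '0011', '1111', '1111']
-120 45 ['1111', '0000', '1111', '1111']
-120 60 ['1111', '0000', '1111', '1111']
-120 75 ['1111', '0000', '1111', '1111']
-90 30 ['1111', '1111', '1111', '1111']
-90 45 ['1111', '1111', '1111', '1111']
-90 60 ['1111', '0011', '1111', '1111']
-90 75 ['1111', '0011', '1111', '1111']
-60 30 ['1111', '1111', '0000', '1111']
-60 45 ['1111', '1111', '1100', '1111']
-60 60 ['1111', '1111', '1111', '1111']
-60 75 ['1111', '0000', '1111', '1111']
-30 30 ['1111', '1111', '0000', '1111']
-30 45 ['1111', '1111', '0000', '1111']
0 30 ['1111', '1111', '1111', '0000']
0 45 ['0011', '0011', '0000', '0011']
30 30 ['1111', '1111', '1111', '1111']
30 45 ['0000', '0011', '0011', '0011']
60 30 ['0000', '1111', '1111', '1111']
60 45 ['0000', '1111', '1111', '1111']
60 60 ['1111', '1111', '1111', '1111']
60 75 ['1111', '0000', '1111', '1111']
90 30 ['0000', '1111', '1111', '1111']
90 45 ['1111', '1111', '1111', '1111']
90 60 ['1111', '0111', '1111', '1111']
90 75 ['1111', '0000', '1111', '1111']
120 30 ['1111', '1111', '1111', '1111']
120 45 ['1111', '1111', '1111', '1111']
120 60 ['1111', '0011', '1111', '1111']
120 75 ['1111', '0000', '1111', '1111']
150 30 ['1111', '0000', '1111', '1111']
150 45 ['1111', '0000', '1111', '1111']
150 60 ['1111', '0000', '1111', '1111']
150 75 ['1111', '0000', '1111', '1111']
```

```bash
python3 - <<'E'
from h import *
from cell import manip,cams
manip.set_gripper(0.0,10)
manip.move_pose(W(-.03,0,.33),ori(0,0,-1))
s=manip.state();c=cams.capture("wrist")
T=np.eye(4);T[:3,:3]=R.from_rotvec(s['tcp_rot']).as_matrix();T[:3,3]=s['tool_pos']
print(c['T_tool_cam'].round(3),s['clock'],s['gripper_width'],s['contact_force'])
T=T@c['T_tool_cam'];P=cloud(c,T);np.save('P.npy',P)
cv2.imwrite('pics/w1.png',c['image'])
hsv=cv2.cvtColor(c['image'],cv2.COLOR_BGR2HSV)
m=((abs(P[...,2]-.061)<.006)&(c['z_map']>0)&(hsv[...,1]<70)&(hsv[...,2]>90)).astype(np.uint8)
k,l,st,_=cv2.connectedComponentsWithStats(m);i=1+np.argmax(st[1:,4]);q=P[l==i]
print(st[i],np.median(q[:,2]),cv2.minAreaRect((q[:,:2]*1000).astype(np.float32)))
pp=lambda a:(np.linalg.inv(T)@np.append(a,1))
K=c['intrinsics']
for n,a in dict(mid=W(-.057,0,.0605),a=W(-.079,.072,.0605),b=W(-.035,-.072,.0605),edge=W(-.03,0,.062),hinge=W(.045,0,.06)).items():
    v=K@pp(a)[:3];print(n,(v[:2]/v[2]).round())
E
```

```text
[[-0.001 -0.947 -0.321  0.083]
 [ 1.    -0.001 -0.    -0.   ]
 [-0.    -0.321  0.947 -0.184]
 [ 0.     0.     0.     1.   ]] 2.975 0.0007991327627564431 [0.59076674 0.38170746 1.20088913]
[  202    51   232   132 26629] 0.06166305341433498 ((523.5391235351562, 4.246795654296875), (300.5807189941406, 176.12991333007812), 77.35386657714844)
mid [318. 160.]
a [268. 174.]
b [369. 144.]
edge [318. 141.]
hinge [318.  85.]
```

View pics/w1.png

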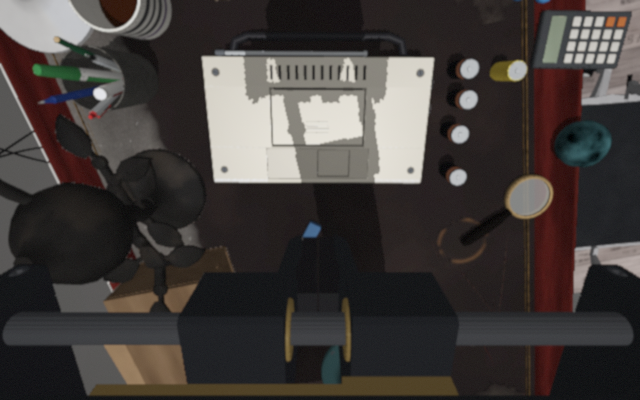

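The wrist view shows the strip at (268–369, 148–180). There is a faint square at (317–350, 150–177) that could be the button, and the door outline is at (270–365, 88–146). I'll cast rays through these points to correct the radio pose, then feel along the strip, starting at the candidate.

```bash
python3 - <<'E'
from h import *
P=np.load('P.npy')
def rad(a):d=a-C;return np.array([d@X,d@Y,a[2]]).round(4)
for n,(u,v) in dict(stripTL=(267,148),stripTR=(369,149),stripBL=(266,180),stripBR=(368,180),btn=(333,163),bL=(317,163),bR=(350,163),doorL=(271,146),doorR=(364,146),hinge=(318,88),caseBL=(215,183),caseBR=(424,183),caseTL=(203,57),caseTR=(434,57)).items():print(n,rad(P[v,u]))
img=cv2.imread('pics/w1.png')[130:190,250:390];img=cv2.resize(img,None,fx=5,fy=5,interpolation=cv2.INTER_CUBIC)
cv2.imwrite('pics/w1c.png',cv2.convertScaleAbs(img,alpha=1.2))
E
```

```text
stripTL [-0.0405  0.0721  0.0592]
stripTR [-0.0415 -0.0721  0.0617]
stripBL [-0.087   0.0755  0.062 ]
stripBR [-0.0872 -0.0729  0.062 ]
btn [-0.0627 -0.0218  0.0578]
bL [-0.0642  0.0013  0.0521]
bR [-0.0621 -0.0461  0.0603]
doorL [-0.0371  0.0659  0.0619]
doorR [-0.0371 -0.0648  0.0621]
hinge [ 0.04   -0.0002  0.0319]
caseBL [-0.1117  0.171  -0.0011]
caseBR [-0.1119 -0.1764 -0.0007]
caseTL [0.0791 0.1483 0.0616]
caseTR [ 0.0824 -0.1704  0.0005]
```

View pics/w1c.png

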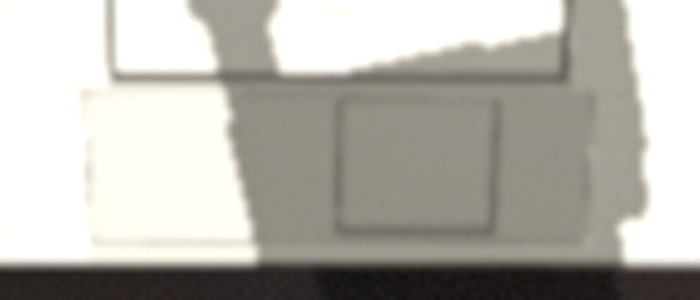

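The enlarged crop shows the opening's outline, about x 338–497 in the crop, which puts the button at radio y of about -22 mm. The radio is also about 6 mm nearer -x than I had it. I'll probe there in light steps.

```bash
cat >> h.py <<'E'
setpose((.5255,.003)-.006*X[:2],np.radians(-12.3))
E
cat > probe.py <<'E'
from h import *
from cell import manip,cams
import sys
y=float(sys.argv[1]); o=ori(.26,.35,-1); M=R.from_rotvec(o).as_matrix()
cs=np.array([[a*.009,b*.0175,0] for a in(-1,1) for b in(-1,1)])@M.T
low=cs[np.argmin(cs[:,2])]; tcp=lambda z:W(-.057,y,z)-low
manip.move_pose(tcp(.11),o); manip.move_linear(tcp(.067),.06,o); manip.dwell(.15)
f0=manip.state()['contact_force'];z=.067;touch=None
while z>.0505:
    z-=.0008;manip.move_linear(tcp(z),.02,o);s=manip.state()
    f=s['contact_force']-f0; rz=(s['tool_pos']+low)[2]
    print(round(z,4),round(rz,4),f.round(1))
    if f[2]>2 and touch is None: touch=z
    if f[2]>11: break
manip.dwell(.1)
print('touch',touch,manip.state()['contact_force']-f0,manip.state()['clock'])
manip.move_linear(tcp(.085),.1,o)
E
python3 probe.py -0.029
```

```text
0.0662 0.0663 [ 0.   1.3 -0.2]
0.0654 0.0653 [ 0.2  0.3 -0.1]
0.0646 0.0645 [0.1 0.3 0.2]
0.0638 0.0637 [0.9 0.2 0.6]
0.063 0.0629 [ 0.6 -0.6 -0.2]
0.0622 0.0621 [ 0.2 -0.3 -0.4]
0.0614 0.0613 [ 1.4 -0.7 -0.3]
0.0606 0.0605 [ 0.2 -0.9  0.5]
0.0598 0.0597 [0.3 0.6 0.6]
0.059 0.0589 [-0.4 -0.5 -0.1]
0.0582 0.0581 [ 0.7 -0.6  0.6]
0.0574 0.0573 [ 0.5 -0.1 -0. ]
0.0566 0.0565 [ 0.5 -0.4  0.2]
0.0558 0.0557 [ 1.1 -0.5  0.7]
0.055 0.0549 [0.8 0.  0.5]
0.0542 0.0541 [ 0.6 -0.2  0.6]
0.0534 0.0533 [ 0.4 -0.4  0.1]
0.0526 0.0526 [ 0.6 -0.1  0.7]
0.0518 0.0517 [ 0.5 -0.  -0.2]
0.051 0.0509 [ 0.4 -1.1 -0.5]
0.0502 0.0501 [-0.2  0.1  0. ]
touch None [0.79287808 0.30067928 0.04011892] 10.2833
```

```bash
sed -i 's/tcp(.11)/tcp(.085)/;s/067/0535/g;s/>.0505/>.041/' probe.py; python3 probe.py -0.036; python3 - <<'E'
from cell import cams
import cv2
for n in('scene','wrist'): cv2.imwrite(f'pics/p2{n}.png',cams.capture(n)['image'])
E
```

```text
0.0527 0.0529 [-0.1  0.4 -0.6]
0.0519 0.0519 [ 0.4 -0.1  0.1]
0.0511 0.051 [ 0.3 -0.4  0.4]
0.0503 0.0502 [0.6 0.7 0.1]
0.0495 0.0494 [0.5 0.1 0.1]
0.0487 0.0486 [-0.2 -0.7  0.2]
0.0479 0.0478 [-0.2 -0.4  1. ]
0.0471 0.047 [ 0.6  0.  -0.2]
0.0463 0.0462 [-0.2 -0.5  0.9]
0.0455 0.0454 [ 0.9 -0.8 -0.4]
0.0447 0.0446 [-0.7 -0.2  0.7]
0.0439 0.0438 [ 0.5 -0.3 -0.7]
0.0431 0.043 [ 0.1 -1.   0.4]
0.0423 0.0422 [-0.6 -0.2 -0.2]
0.0415 0.0414 [-0.   0.   0.1]
0.0407 0.0406 [ 0.2 -0.8 -0. ]
touch None [-0.19488301  0.14586328  0.41877988] 15.9583
```

View pics/p2scene.png

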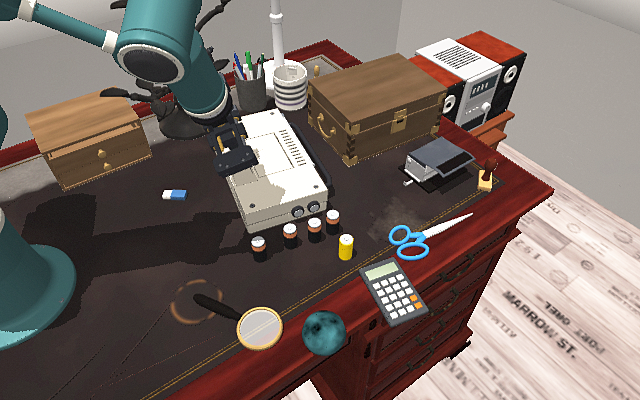

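The gripper is over the strip side near (235,150), yet it felt no contact. I'll check the wrist picture taken at the same moment.

View pics/p2wrist.png

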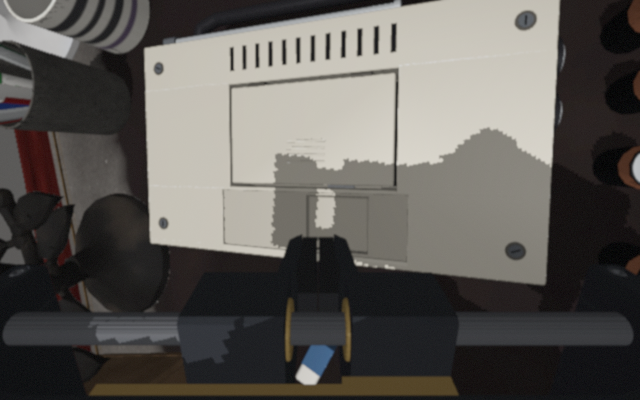

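```bash
python3 - <<'E'
from h import *
from cell import manip,cams
s=manip.state();M=R.from_rotvec(s['tcp_rot']).as_matrix()
d=s['tool_pos']-C;print('tcp radio',d@X,d@Y,d[2]);print((np.array([X,Y,Z])@M).round(2),s['gripper_width'],s['clock'])
img=cams.capture('scene')['image'][90:200,180:320];cv2.imwrite('pics/c3.png',cv2.resize(img,None,fx=5,fy=5,interpolation=cv2.INTER_CUBIC))
E
```

```text
tcp radio -0.04907436920774704 -0.020258693584153126 0.0923019939194967
[[ 0.97 -0.    0.26]
 [-0.09 -0.94  0.33]
 [ 0.24 -0.34 -0.91]] 0.0004658810801939385 16.65
```

View pics/c3.png

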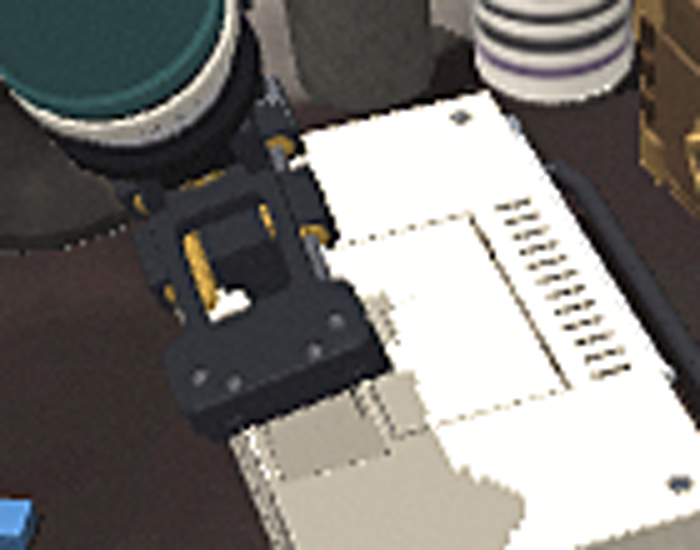

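```bash
python3 - <<'E'
from h import *
from cell import manip,cams
s=manip.state();c=cams.capture('wrist');z=c['z_map']
print(c['intrinsics'].round(1))
Pt=cloud(c,c['T_tool_cam'])
T=np.eye(4);T[:3,:3]=R.from_rotvec(s['tcp_rot']).as_matrix();T[:3,3]=s['tool_pos']
P=cloud(c,T@c['T_tool_cam'])
for v in range(200,275,5):
    print(v,[ (round(float(z[v,u]),3),Pt[v,u].round(3).tolist(),round(float(P[v,u,2]),4)) for u in(313,330)])
E
```

```text
[[325.    0.  317.5]
 [  0.  325.  188.7]
 [  0.    0.    1. ]]
200 [(0.238, [-0.002, -0.004, 0.039], 0.058), (0.234, [-0.0, 0.009, 0.035], 0.0578)]
205 [(0.239, [-0.005, -0.004, 0.038], 0.0575), (0.232, [-0.003, 0.009, 0.032], 0.0592)]
210 [(0.238, [-0.008, -0.004, 0.036], 0.0589), (0.234, [-0.007, 0.009, 0.033], 0.0579)]
215 [(0.238, [-0.012, -0.004, 0.035], 0.0584), (0.234, [-0.01, 0.009, 0.031], 0.0585)]
220 [(0.237, [-0.015, -0.004, 0.033], 0.0596), (0.234, [-0.014, 0.009, 0.03], 0.0585)]
225 [(0.238, [-0.019, -0.004, 0.033], 0.0589), (0.234, [-0.017, 0.009, 0.029], 0.0585)]
230 [(0.24, [-0.023, -0.004, 0.033], 0.0579), (0.235, [-0.021, 0.009, 0.029], 0.0575)]
235 [(0.24, [-0.027, -0.004, 0.032], 0.058), (0.236, [-0.025, 0.009, 0.029], 0.0573)]
240 [(0.159, [0.008, -0.003, -0.042], 0.1329), (0.159, [0.008, 0.006, -0.042], 0.13)]
245 [(0.155, [0.008, -0.003, -0.046], 0.1366), (0.153, [0.008, 0.006, -0.047], 0.1353)]
250 [(0.149, [0.008, -0.002, -0.052], 0.1423), (0.149, [0.008, 0.005, -0.052], 0.1392)]
255 [(0.146, [0.008, -0.002, -0.055], 0.145), (0.145, [0.008, 0.005, -0.056], 0.1436)]
260 [(0.141, [0.008, -0.002, -0.061], 0.1499), (0.142, [0.007, 0.005, -0.059], 0.146)]
265 [(0.137, [0.008, -0.002, -0.064], 0.1533), (0.137, [0.008, 0.005, -0.065], 0.1511)]
270 [(0.135, [0.007, -0.002, -0.067], 0.1554), (0.133, [0.008, 0.005, -0.069], 0.1548)]
```

```bash
python3 - <<'E'
from h import *
from cell import manip,cams
s=manip.state();M=R.from_rotvec(s['tcp_rot']).as_matrix()
for n in('scene','side'):
    c=cams.capture(n);P=cloud(c);Q=(P-s['tool_pos'])@M
    m=(c['z_map']>0)&(P[...,2]>.068)&(abs(Q[...,0])<.05)&(abs(Q[...,1])<.11)&(Q[...,2]>-.16)&(Q[...,2]<.05)
    q=Q[m];print(n,len(q))
    for lo in np.arange(-.16,.05,.01):
        k=q[(q[:,2]>=lo)&(q[:,2]<lo+.01)]
        if len(k):print(round(lo,2),len(k),k.min(0).round(3),k.max(0).round(3))
    if n=='side':
        v,u=np.where(m);im=c['image'][v.min()-20:v.max()+20,u.min()-20:u.max()+20];cv2.imwrite('pics/s4.png',cv2.resize(im,None,fx=4,fy=4)[:600,:800])
E
```

```text
scene 2167
-0.16 71 [-0.021  0.003 -0.16 ] [ 0.024  0.028 -0.15 ]
-0.15 1126 [-0.035 -0.092 -0.15 ] [ 0.035  0.095 -0.14 ]
-0.14 185 [-0.034 -0.089 -0.14 ] [ 0.035  0.096 -0.13 ]
-0.13 434 [-0.034 -0.088 -0.13 ] [ 0.034  0.093 -0.12 ]
-0.12 181 [-0.033 -0.078 -0.12 ] [ 0.034  0.087 -0.11 ]
-0.11 127 [-0.034 -0.08  -0.11 ] [ 0.034  0.087 -0.1  ]
-0.1 8 [-0.012  0.028 -0.099] [ 0.007  0.03  -0.097]
-0.08 21 [-0.01   0.016 -0.078] [ 0.008  0.018 -0.07 ]
-0.07 14 [-0.01   0.016 -0.07 ] [ 0.006  0.017 -0.064]
side 2408
-0.16 161 [-0.019 -0.042 -0.16 ] [ 0.028  0.018 -0.15 ]
-0.15 390 [-0.034 -0.094 -0.15 ] [ 0.038  0.093 -0.14 ]
-0.14 366 [-0.029 -0.094 -0.14 ] [ 0.037  0.092 -0.13 ]
-0.13 329 [-0.036 -0.092 -0.13 ] [ 0.037  0.093 -0.12 ]
-0.12 460 [-0.033 -0.086 -0.12 ] [ 0.038  0.084 -0.11 ]
-0.11 228 [-0.029 -0.087 -0.11 ] [ 0.038  0.084 -0.1  ]
-0.1 89 [-0.01 -0.03 -0.1 ] [ 0.018  0.028 -0.09 ]
-0.09 77 [-0.007 -0.019 -0.09 ] [ 0.014  0.017 -0.08 ]
-0.08 76 [-0.007 -0.018 -0.08 ] [ 0.016  0.016 -0.07 ]
-0.07 73 [-0.011 -0.018 -0.07 ] [ 0.014  0.017 -0.06 ]
-0.06 70 [-0.011 -0.016 -0.06 ] [ 0.013  0.016 -0.05 ]
-0.05 71 [-0.011 -0.015 -0.05 ] [ 0.014  0.014 -0.04 ]
-0.04 18 [-0.009 -0.012 -0.04 ] [ 0.012  0.009 -0.036]
```

View pics/s4.png

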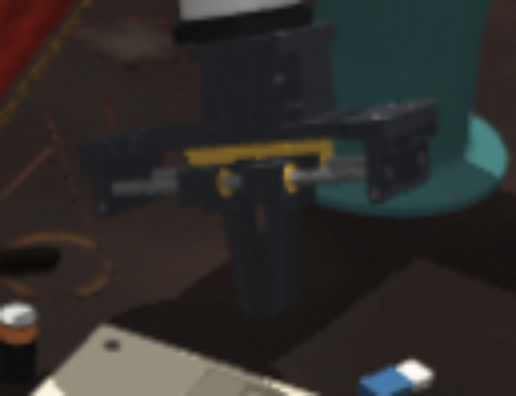

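The side view settles it. The fingertips end about 37 mm short of the reported TCP: the fingers stop at tool z ≈ -0.037, and the body starts 64 mm above that. I'll correct for this and probe again.

```bash
cat >> h.py <<'E'
L=.037   # real fingertip lies this far behind the reported TCP
def tcp_for(tip,o): return np.asarray(tip)+L*R.from_rotvec(o).as_matrix()[:,2]
E
cat > probe.py <<'E'
from h import *
from cell import manip,cams
import sys
y=float(sys.argv[1]); o=ori(.26,.35,-1); M=R.from_rotvec(o).as_matrix()
cs=np.array([[a*.009,b*.010,0] for a in(-1,1) for b in(-1,1)])@M.T
low=cs[np.argmin(cs[:,2])]; tcp=lambda z:tcp_for(W(-.057,y,z)-low,o)
manip.move_linear(tcp(.066),.1,o); manip.dwell(.15)
f0=manip.state()['contact_force'];z=.066
while z>.0475:
    z-=.001;manip.move_linear(tcp(z),.02,o);s=manip.state()
    f=s['contact_force']-f0
    print(round(z,4),f.round(1))
    if f[2]>11: break
manip.dwell(.1)
print(manip.state()['contact_force']-f0,manip.state()['clock'])
manip.move_linear(tcp(.09),.15,o)
cv2.imwrite('pics/side5.png',cams.capture('side')['image'])
print(manip.state()['clock'])
E
python3 probe.py -0.027
```

```text
0.065 [ 0.4 -1.1  1.1]
0.064 [-0.2 -1.  -0. ]
0.063 [-0.2 -0.6 -0.5]
0.062 [ 0.6 -1.8  0.9]
0.061 [ 0.4 -0.9  0.5]
0.06 [ 0.2 -1.1  0.6]
0.059 [-0.2 -1.5  1. ]
0.058 [-0.1 -1.5  0.6]
0.057 [-0.3 -0.8  1.4]
0.056 [-0.9 -0.2  2.9]
0.055 [-1.  -1.3  5.3]
0.054 [-0.7 -0.7  4.4]
0.053 [-1.  -0.8  4.8]
0.052 [-1.  -1.1  7.2]
0.051 [-3.4 -0.3  8.5]
0.05 [-7.1 -1.4 15.6]
[-6.74979022 -1.38685173 14.18585584] 21.825
22.2917
```

View pics/side5.png

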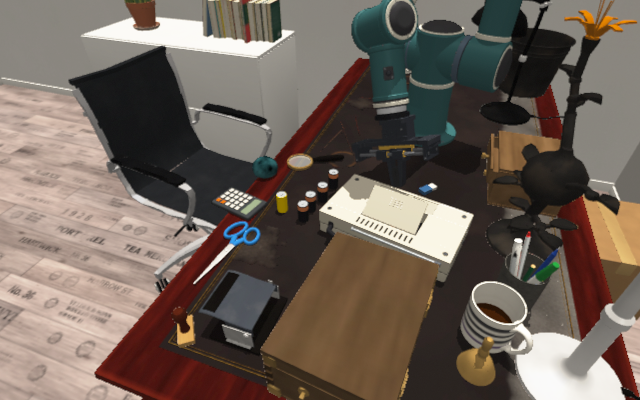

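The button gave about 5 mm, and the side view shows the door now ajar near (395,208). Next I'll measure its angle from depth and check whether the arm can reach for the lift from the -y end.

```bash
cat > lift.py <<'E'
from h import *
D=np.radians
def axis(th,r,y,d=.012): return W(.045-r*np.cos(th)-d*np.sin(th),y,.060+r*np.sin(th)-d*np.cos(th))
E
python3 - <<'E'
from lift import *
from cell import manip,cams,inverse_kinematics as ik
for n in('side','scene'):
    c=cams.capture(n);P=cloud(c);d=P-C;q=np.stack([d@X,d@Y,P[...,2]],-1)
    m=(c['z_map']>0)&(abs(q[...,1])<.055)&(q[...,0]>-.025)&(q[...,0]<.035)&(q[...,2]>.067)&(q[...,2]<.125)
    q=q[m];print(n,len(q),np.polyfit(q[:,0],q[:,2],1) if len(q)>20 else '',q.min(0) if len(q) else'',q.max(0) if len(q) else '')
    d=P-C;w=np.stack([d@X,d@Y,P[...,2]],-1);m=(c['z_map']>0)&(abs(w[...,2]-.062)<.003)&(abs(w[...,1])<.17)&(w[...,0]>.048)&(w[...,0]<.1);print('case +x edge',np.percentile(w[m][:,0],98),np.percentile(w[m][:,1],[1,99]))
for az in(60,75,90):
  for t in(60,68,75):
    for g in(180,):
      o=ori2(D(t),D(az),D(g));js=[]
      for a in [(.6,.068,-.12),(.6,.068,-.035)]+[(th,.062,-.035) for th in np.linspace(.6,1.95,8)]:
        js.append(ik(tcp_for(axis(*a),o),o))
      ok=all(j is not None for j in js); print(az,t,ok,(js[0].round(2),js[-1].round(2),np.abs(np.diff(js,axis=0)).max().round(2)) if ok else [j is not None for j in js])
E
```

```text
side 1255 [-0.75432246  0.09867521] [-0.024072   -0.05486841  0.06850813] [0.03498709 0.05495815 0.10815076]
case +x edge 0.08868218267760528 [-0.1444905   0.14886094]
scene 770 [-0.52012199  0.09537058] [-0.0245618  -0.05482539  0.07118808] [0.03499566 0.05488484 0.10944265]
case +x edge 0.08557165126355375 [-0.14949575  0.14474518]
60 60 True (array([-0.93,  0.27,  2.33,  1.13,  1.22, -1.  ]), array([-0.67,  0.23,  2.28,  1.29,  1.12, -0.86]), np.float64(0.17))
60 68 True (array([-0.97,  0.38,  2.32,  1.19,  1.32, -1.12]), array([-0.72,  0.32,  2.29,  1.39,  1.23, -1.  ]), np.float64(0.16))
60 75 True (array([-1.  ,  0.48,  2.3 ,  1.23,  1.42, -1.22]), array([-0.75,  0.41,  2.28,  1.45,  1.34, -1.11]), np.float64(0.16))
75 60 True (array([-0.88,  0.37,  2.17,  0.96,  1.35, -1.01]), array([-0.66,  0.34,  2.12,  1.1 ,  1.28, -0.87]), np.float64(0.15))
75 68 True (array([-0.92,  0.47,  2.15,  1.01,  1.44, -1.1 ]), array([-0.7 ,  0.43,  2.11,  1.17,  1.38, -0.97]), np.float64(0.14))
75 75 True (array([-0.94,  0.56,  2.13,  1.05,  1.53, -1.17]), array([-0.72,  0.51,  2.1 ,  1.23,  1.47, -1.05]), np.float64(0.14))
90 60 True (array([-0.81,  0.47,  2.02,  0.81,  1.47, -1.04]), array([-0.62,  0.45,  1.95,  0.93,  1.43, -0.9 ]), np.float64(0.13))
90 68 True (array([-0.84,  0.56,  1.99,  0.85,  1.56, -1.1 ]), array([-0.65,  0.53,  1.94,  1.  ,  1.52, -0.97]), np.float64(0.13))
90 75 True (array([-0.86,  0.63,  1.97,  0.89,  1.64, -1.15]), array([-0.67,  0.6 ,  1.92,  1.05,  1.61, -1.03]), np.float64(0.12))
```

```bash
cat > go.py <<'E'
from lift import *
from cell import manip,cams
o=ori2(D(68),D(75),D(180)); T=lambda p:tcp_for(p,o); up=lambda p,h:p+np.array([0,0,h])
s=manip.state();manip.move_linear(s['tool_pos']+[0,0,.10],.2)
a=axis(.52,.068,-.13)
manip.move_pose(T(up(a,.12)),o); print(manip.state()['clock'])
manip.move_linear(T(a),.12,o); manip.dwell(.15); f0=manip.state()['contact_force']
manip.move_linear(T(axis(.52,.068,-.035)),.08,o)
print('in',(manip.state()['contact_force']-f0).round(1),manip.state()['clock'])
for th in np.arange(.62,1.96,.08):
    manip.move_linear(T(axis(th,.064,-.035)),.05,o);s=manip.state();f=s['contact_force']-f0
    print(round(th,2),f.round(1),round(s['clock'],1))
    if np.linalg.norm(f)>9: break
c=cams.capture('side');cv2.imwrite('pics/side6.png',c['image'][130:290,270:510].repeat(3,0).repeat(3,1))
E
python3 go.py
```

```text
24.925
in [ 2.3 -2.7 -2.3] 27.5583
0.62 [ 0.9 -0.4 -0.4] 27.9
0.7 [ 1.7 -0.4 -1.1] 28.1
0.78 [ 2.9 -0.7 -2.6] 28.4
0.86 [ 4.5 -0.9 -5.8] 28.6
0.94 [ 4.6 -0.7 -7.5] 28.9
1.02 [ 3.8 -1.9 -7.6] 29.1
1.1 [ 2.4 -3.1 -8.3] 29.4
```

View pics/side6.png

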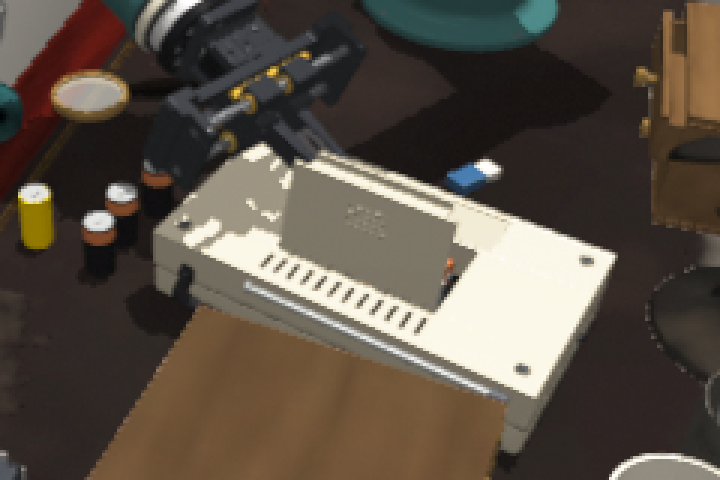

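The door now stands at about 1.1 rad. The measured force lies along the door, pointing at the hinge, so the finger is pulling radially on the edge. I'll draw the fingertip in towards the hinge to relieve that and carry on.

```bash
cat > go2.py <<'E'
from lift import *
from cell import manip,cams
o=ori2(D(68),D(75),D(180)); T=lambda p:tcp_for(p,o)
f0=np.zeros(3)
r=.064;th=1.1
for i in range(90):
    s=manip.state();f=s['contact_force']
    e=np.array([f@X,f@Y,f[2]]);rad=np.array([-np.cos(th),0,np.sin(th)])@e;tan=np.array([np.sin(th),0,np.cos(th)])@e
    print(round(th,2),round(r,4),'rad %.1f tan %.1f'%(rad,tan),e.round(1),round(s['clock'],1))
    if np.linalg.norm(e)>16 or tan<-8 and th>1.6 or th>1.98 or s['clock']>44: break
    if rad<-3.5 and r>.045: r-=.002
    elif rad>3.5 and r<.07: r+=.002
    else: th+=.06
    manip.move_linear(T(axis(th,r,-.035)),.05,o)
P=cloud(c:=cams.capture('side'));d=P-C;q=np.stack([d@X,d@Y,P[...,2]],-1)
m=(c['z_map']>0)&(abs(q[...,1])<.055)&(q[...,0]>0)&(q[...,0]<.09)&(q[...,2]>.075)&(q[...,2]<.14);q=q[m]
p=np.polyfit(q[:,2],q[:,0],1);print('door',len(q),np.pi/2+np.arctan(p[0]))
cv2.imwrite('pics/side7.png',c['image'][130:290,270:510].repeat(3,0).repeat(3,1))
E
python3 go2.py
```

```text
1.1 0.064 rad -10.3 tan -0.0 [ 4.6 -2.9 -9.2] 29.4
1.1 0.062 rad -2.0 tan 0.3 [ 1.2 -2.3 -1.6] 29.6
1.16 0.062 rad -4.9 tan 0.2 [ 2.2 -2.1 -4.4] 29.9
1.16 0.06 rad 0.1 tan 0.8 [ 0.7 -0.2  0.4] 30.1
1.22 0.06 rad -1.6 tan -0.0 [ 0.5  0.  -1.5] 30.4
1.28 0.06 rad -3.8 tan -0.2 [ 0.9  1.  -3.7] 30.6
1.28 0.058 rad 0.0 tan 0.3 [0.3 0.5 0.1] 30.9
1.34 0.058 rad -0.5 tan 0.7 [ 0.7  0.  -0.3] 31.1
1.4 0.058 rad -1.3 tan 0.4 [ 0.6  0.6 -1.2] 31.4
1.46 0.058 rad -3.6 tan 0.8 [ 1.2  0.3 -3.5] 31.6
1.46 0.056 rad 0.4 tan 0.5 [ 0.5 -0.2  0.5] 31.9
1.52 0.056 rad -1.1 tan 0.1 [ 0.1 -0.2 -1.1] 32.1
1.58 0.056 rad -0.7 tan 0.1 [ 0.1  0.7 -0.7] 32.4
1.64 0.056 rad -2.2 tan 0.9 [ 0.7 -1.  -2.3] 32.6
1.7 0.056 rad -5.9 tan -0.5 [-1.2  0.5 -5.8] 32.9
1.7 0.054 rad 0.9 tan -2.3 [-2.2  0.7  1.2] 33.1
1.76 0.054 rad 1.2 tan -4.6 [-4.3 -2.3  2.1] 33.4
1.82 0.054 rad 1.5 tan -8.1 [-7.5 -1.8  3.4] 33.6
door 1211 1.600460591068159
```

```bash
cat > meas.py <<'E'
from lift import *
from cell import cams,manip
def door():
    for n in('side','scene'):
        c=cams.capture(n);P=cloud(c);d=P-C;w=np.stack([d@X,d@Y,P[...,2]],-1)
        m=(c['z_map']>0)&(w[...,1]>-.01)&(w[...,1]<.055)&(w[...,0]>-.02)&(w[...,0]<.1)&(w[...,2]>.07)&(w[...,2]<.15);q=w[m]
        b=[(round(z,3),len(k),np.median(k[:,0]).round(4)) for z in np.arange(.07,.15,.01) if len(k:=q[(q[:,2]>=z)&(q[:,2]<z+.01)])>3]
        print(n,b)
        m=(c['z_map']>0)&(abs(w[...,2]-.062)<.003)&(w[...,0]>-.1)&(w[...,0]<.1)&(abs(w[...,1])<.17);print(' case x',np.percentile(w[m][:,0],[1,99]).round(4),'y',np.percentile(w[m][:,1],[1,99]).round(4))
E
python3 -c "
from meas import *
door();print(manip.state()['clock'],manip.state()['contact_force'])"
```

```text
side [(np.float64(0.07), 76, np.float64(0.0518)), (np.float64(0.08), 70, np.float64(0.0551)), (np.float64(0.09), 76, np.float64(0.0587)), (np.float64(0.1), 79, np.float64(0.0624)), (np.float64(0.11), 79, np.float64(0.0654)), (np.float64(0.12), 215, np.float64(0.0667)), (np.float64(0.13), 154, np.float64(0.055))]
 case x [-0.0844  0.0859] y [-0.1452  0.1496]
scene [(np.float64(0.12), 26, np.float64(0.064)), (np.float64(0.13), 44, np.float64(0.0647))]
 case x [-0.0881  0.036 ] y [-0.1377  0.1317]
33.8 [-8.34624837 -0.68445414  3.34825474]
```

The door is at 1.90 rad, against its stop, and the radio hasn't moved. I'll back the finger off, clear out towards -y, re-measure and hand in.

```bash
cat > out.py <<'E'
from meas import *
from cell import order
o=ori2(D(68),D(75),D(180)); T=lambda p:tcp_for(p,o)
manip.move_linear(T(axis(1.45,.052,-.035)),.05,o)
print(manip.state()['contact_force'])
manip.move_linear(T(axis(1.45,.052,-.14)),.1,o)
manip.move_linear(T(axis(1.45,.052,-.14)+[0,0,.12]),.15,o)
manip.dwell(.5);s=manip.state();print(s['contact_force'],s['clock']);door()
E
python3 out.py
```

```text
[ 0.2119007   1.02439448 -0.03111666]
[ 0.13584253 -0.42615473  0.28132397] 37.0083
side [(np.float64(0.07), 73, np.float64(0.0508)), (np.float64(0.08), 83, np.float64(0.0532)), (np.float64(0.09), 82, np.float64(0.0562)), (np.float64(0.1), 90, np.float64(0.0591)), (np.float64(0.11), 84, np.float64(0.0618)), (np.float64(0.12), 176, np.float64(0.0631)), (np.float64(0.13), 200, np.float64(0.0509))]
 case x [-0.0845  0.0856] y [-0.1459  0.1498]
scene []
 case x [-0.0874  0.063 ] y [-0.146   0.1486]
```

```bash
python3 -c "
from cell import order
print(order.close_job())"
```

```text
the job is handed in; nothing more can be done
None
```

I pressed the release button and pushed the battery door back to its stop. It rests at about 1.84 rad now the finger is clear, the radio hasn't measurably moved, and the job is handed in; I didn't re-measure the cells or the button's spring-back, and no verdict came back.

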